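# Snap the honeycomb grid into the snoot

## Robot

A 7-joint arm with a two-finger parallel gripper is mounted at the origin on the work surface. World frame = base frame: x ahead of the robot, y to its left, z up, the work surface at z = 0. Lengths are in mm, angles in rad, forces in N, time in s.
With the tool pointing down it reaches from about 425 to 1025 mm from the base axis. Payload 9.4 kg.
Tool frame: the origin (TCP) lies at the very end of the fingers, on their centre line; the grasp point (between the pads) lies r.tcp_to_grasp behind it (r.tcp_to_grasp is the distance from the TCP to the grasp point, in mm); z points along the fingers, y is the line along which they close (so a half turn about z gives the same grasp; the last joint's range is limited). The gripper opens to 85 mm and grips with 20 to 120 N. Pads are 22 mm wide; open, the fingers measure 114 mm over their backs; the gripper's body (76 mm by 85 mm) begins 54 mm behind the grasp point. The pads swing forward as they close: fully open they stand 13 mm farther back than shut.
Start: joints at [1.121, 0.599, -0.003, 1.599, 0.002, 0.943, -0.08], TCP at [264.053, -675.204, 231.275] pointing down, gripper open.
Joint ranges: [-2.57, 2.57], [-0.35, 1.97], [-1.29, 1.29], [0.11, 2.56], [-1.05, 4.19], [0.11, 1.86], [-2.63, 2.63]. Speed limits (rad/s): [2.22, 2.22, 3.01, 3.01, 3.14, 3.14, 3.14].

## Interface

Orientations are given as [roll, pitch, yaw] about the fixed x, y, z axes, in that order (R = Rz(yaw) Ry(pitch) Rx(roll)).
In Python, from rig import r gives the robot as it stands.
- The arm moves only by the tool play_rows, never from a script. Its argument "commands" is text: rows parted by semicolons, each of 4 numbers parted by spaces: the shift along the tool's x, y, z scaled (see below), then the turn about the tool's z scaled (see below). A call has 1 to 20 rows; each row shifts and turns the commanded pose from where the row before left it, along the tool's axes as they then stand; what a row does not reach is not made up. The controller multiplies each number of a shift by 200 mm and each number of a turn by 45 degrees. A row lasts 1/10 s, in which the tool goes at most 50 mm and 8.59 degrees, less where a joint would pass 70% of its speed; a pose out of reach is approached as far as the arm can. A call with a number of a shift or a turn outside -1 to 1 is refused whole. A call with a gripper value outside its range is refused whole. "hand" is the finger opening in mm, from 0 to 85.4, set as the call begins (left out, the last holds). The fingers move at their own pace and stop on an object; "force" is the grip in N (left out, the last holds). Time passes only in rows, so rows that do not move let the fingers close. It gives the time, the measured TCP pose, the force, the opening and the grip force at its end, in the units of the state.
- r.get_obs(): the state, without advancing time (a new reading comes with each control period).
- r.snapshot(name): name is "scene" or "top"; returns the picture (384x512x3 uint8, blue, green, red); there is no depth.
- r.get_calibration(name): a dict with "intrinsics" (3x3 intrinsics, pixels), "k1" (the pictures are not rectified: a ray, as slopes to the right and down, at radius r is drawn at 1 + k1 r^2 times it, then the intrinsics apply), "rvec" (rotation vector, rad) and "tvec" (3), from world to camera coordinates, as OpenCV has them. Camera axes: x right, y down, z forward; pixel columns grow to the right and rows downward; lengths in mm; the calibration is good to about 2 mm. A picture is of the moment at which its call begins. get_calibration takes no time and is no camera call.
- r.sign_off(): hands the job in; it is judged then, once.
The state is a dict: "time_s": time; "joint_pos": joint angles; "qvel": joint speeds; "tau": joint torques, N m; "position": TCP position; "ee_rot": TCP orientation; "wrist_force": force on the tool from outside, world axes, zero at the start; "torque": the same for the moment, N m; "finger_gap": finger opening in mm; "gripper_force": force on a finger pad.
Only numpy, scipy, OpenCV 4.12 (cv2) and the standard library are available. Lean on these libraries where they do the work, as an engineer would, in place of code of your own. Each camera call takes 0.05 s, during which the arm holds its last target. There are 200 camera calls.

## Task

Fit the smaller honeycomb grid to the snoot: lift it out of the rack, lay it flat on the counter flange up and let go of it, then take it afresh by the edge of the flange and set it in the snoot's mouth, where it stands proud on the spring clips. With the hand press held in the gripper, not with the fingers, push the grid straight down until it snaps home with its flange on the rim all round, pushing gently (a good 20 N is plenty, never above 45 N). Then stand the press upright on the counter again; the larger grid stays in the rack, and the battery packs and the lens hood stay where they are.

Things in the scene. Friction and masses are not known exactly. Their poses are not given: they have to be found in the camera images.
- grid: The smaller of two honeycomb grids with black rims: a disc 17.5 mm thick, flange 68 mm diameter, 70 g, standing on edge in the rack at first. Origin at its centre (on the axis, mid-thickness). Its x axis is the disc's axis and points out of the flanged front face. Lying flat, flange up, its origin is 8.75 mm above the counter.
- grid_front (a point): Centre of that grid's front face. Going back from here along the axis: flange 68 mm diameter, 4 mm thick; neck 55 mm, 1.5 mm long; cone out to 61 mm over 3 mm; bead 61 mm, 2.5 mm long; lead-in cone from 61 down to 53 mm over the last 6.5 mm to the flat back face. On edge, pinch it front to back, with the pads reaching over 8 mm below its top: its back edge is bevelled.
- big_grid: Bystander: the larger grid, of the same form and thickness, flange 90.6 mm diameter, standing on edge in the rack's other slot. Origin at its centre, x axis out of its flanged face.
- rack: Oak rack fixed to the counter, 66 mm (its x) by 230 mm (its y), origin at the centre of its underside. Two slots 58 mm either side of the origin along y hold the grids on edge, flanges to +x (away from the robot); either grid in either slot. Slot walls 36 mm high over the counter, 20 mm apart. Small grid: centre 50 mm, top 84 mm up; large: centre 63 mm, top 108 mm up.
- snoot: Snoot, fixed: a black steel cone with upright axis, mouth up, locked on a round aluminium plate (128 mm diameter, 8 mm) screwed to the counter. 114 mm diameter at the foot, tapering to 72 mm at 116 mm up and 72 mm from there to the rim, 150 mm up. Bore 65 mm. Origin at the centre of the plate's underside.
- snoot_mouth (a point): Centre of the snoot's mouth at the level of its rim, 150 mm above the counter, z up. A grid let down flange up rests on the three clip noses and stands proud, perhaps a little askew: its origin 2 to 4 mm above this point, the flange up to 9 mm above the rim. Pushed down, at some 5 to 15 N it gives and snaps in; the flange lands on the rim, the grid's origin then 4.75 mm below this point.
- clip0 (a joint): One of three sprung clips 120 degrees apart in the snoot's mouth, each with a round steel nose 2.2 mm below the rim sticking 4 mm into the bore. Value: how far the nose is pushed outwards (m): 0 free, 0.002 as the grid's bead passes, under 0.001 with the grid snapped home.
- press: Hand press, 250 g, standing upright on the counter: flat rubber-faced round foot 64 mm diameter, 12 mm high, and on it an upright oak handle 32 mm square in plan (faces along the body's x and y), reaching 85 mm above the counter. Origin at the centre of the foot's underside, z up.
- battery_a: Bystander: grey battery pack 90 x 54 x 30 mm lying on the counter, origin at the centre of its underside.
- battery_b: Bystander: a second such battery pack, origin at the centre of its underside.
- lens_hood: Bystander: black lens hood, a ring 82 mm across and 57 mm high, standing on the counter; origin at the centre of its underside.
Not all that is in view belongs to the job. Several things have the shape of the snoot; the one meant has the colours described above.

How it is judged (in metres and radians):
On the way, in this order (a step that is already met when the one before it is completed fails the run):
1. the smaller grid lies flat on the counter, flange up, let go (angle between grid's own x axis and vertical below 0.1 rad and height (world z) of grid below 0.014 m and contact force between the fingers and grid below 0.1 N and linear speed of grid below 0.03 m/s), for 0.2 s.
2. the grid rests, flange up and standing proud, in the snoot's mouth, let go (angle between grid's own x axis and vertical below 0.3 rad and horizontal distance between grid and snoot_mouth below 0.006 m and z of grid in the frame of snoot_mouth between -0.002 and 0.01 m and contact force between each of the fingers, press and grid below 0.1 N), for 0.2 s.
3. the grid is pushed home by the hand press (contact force between press and grid above 1 N and z of grid in the frame of snoot_mouth below -0.003 m and horizontal distance between grid and snoot_mouth below 0.004 m and angle between grid's own x axis and vertical below 0.06 rad), for 0.05 s.
At the end, for the whole second after the job is handed in: The smaller grid is snapped into the snoot, flange up and on the rim (within 1.75 mm of height, 4 mm sideways, 0.06 rad of tilt), the press stands upright on the counter, the larger grid, battery packs and lens hood are within 30 mm of where they began, all at rest (z of grid in the frame of snoot_mouth between -0.0075 and -0.003 m and horizontal distance between grid and snoot_mouth below 0.004 m and angle between grid's own x axis and vertical below 0.06 rad and linear speed of each of grid, press, big_grid, battery_a, battery_b, lens_hood below 0.02 m/s and angle between press's own z axis and vertical below 0.1 rad and height (world z) of press below 0.006 m and contact force between press and grid below 0.1 N and distance of each of big_grid, battery_a, battery_b, lens_hood from where it was at the start of the episode below 0.03 m); the robot touches nothing.
It fails at once if the press pushes on the grid with more than 45 N (contact force between press and grid above 45 N).
It fails at once if the fingers push the grid home into the mouth (horizontal distance between grid and snoot_mouth below 0.01 m and z of grid in the frame of snoot_mouth between -0.02 and -0.002 m and contact force between the fingers and grid above 2 N).
It fails at once if a bystander is shifted by more than 40 mm (distance of any of big_grid, battery_a, battery_b, lens_hood from where it was at the start of the episode above 0.04 m).
It also fails if it takes over 72 s, if anything falls off the work surface, if the arm or the gripper's body presses on something with over 40 N, if the wrist force passes 120 N, or if a joint passes its speed limit or range.

## Working session

There is one attempt and no reset: what is moved stays moved. The work goes in short steps, Python scripts to look and compute and a tool call to move; the robot and the scene stay as the last step left them, time stands still between calls to the robot, and variables do not carry over. Pictures are saved under pics/ and viewed, at most 10 in all, crops included, and the job is handed in when it is done.

Besides the shell and the picture viewer there is one more tool, called after "Call:" as name(argument=value, ...) on one line, values as JSON. play_rows: Moves the arm, as the interface text tells. Shifts and turns lie within -1 to 1; 1 stands for 200 mm of shift or 45 degrees of turn. Its arguments: {"type":"object","properties":{"commands":{"type":"string"},"hand":{"type":"number"},"force":{"type":"number"}},"required":["commands"]}

```bash
ls; mkdir -p pics
python3 - <<'E'
from rig import r
import cv2
for n in("scene","top"):
    cv2.imwrite(f"pics/{n}0.png",cv2.resize(r.snapshot(n),(800,600),interpolation=cv2.INTER_CUBIC))
    print(n,r.get_calibration(n))
o=r.get_obs();print(o, r.tcp_to_grasp)
E
```

```text
pics
scene {'intrinsics': array([[457.56767103,   0.        , 252.1709456 ],
       [  0.        , 457.56767103, 192.19792456],
       [  0.        ,   0.        ,   1.        ]]), 'k1': -0.1650243349026008, 'rvec': array([ 1.06325633,  2.38329886, -1.00920073]), 'tvec': array([ 429.57760341, -223.83949978, 1705.19847926])}
top {'intrinsics': array([[390.66482193,   0.        , 257.49301882],
       [  0.        , 390.66482193, 192.59307432],
       [  0.        ,   0.        ,   1.        ]]), 'k1': -0.09247867822307726, 'rvec': array([ 2.21835724, -2.16434958,  0.07519297]), 'tvec': array([ -27.94535525,  609.83520025, 1108.09650707])}
{'time_s': 0.1, 'joint_pos': array([ 1.12132485,  0.60003789, -0.002541  ,  1.60004231,  0.00178472,
        0.94292995, -0.07977911]), 'qvel': array([-0.00046193, -0.00083062,  0.00064383, -0.00072929,  0.00144696,
       -0.00027735, -0.00160279]), 'tau': array([ 6.27151065e-03, -7.77990103e+01,  1.57082476e+00, -2.58624923e+01,
        1.27297299e-02,  5.56779923e-03, -5.88986268e-05]), 'position': array([ 263.87848765, -674.81496936,  230.51128475]), 'ee_rot': array([-3.14018256e+00,  1.20782500e-04,  3.72839993e-01]), 'wrist_force': array([ 0.80763693, -1.05930364, -0.10045321]), 'torque': array([-0.02045524, -0.02087462,  0.06813364]), 'gripper_force': 0.0, 'finger_gap': 85.3137112517266} 18.700000000000003
```

View pics/scene0.png

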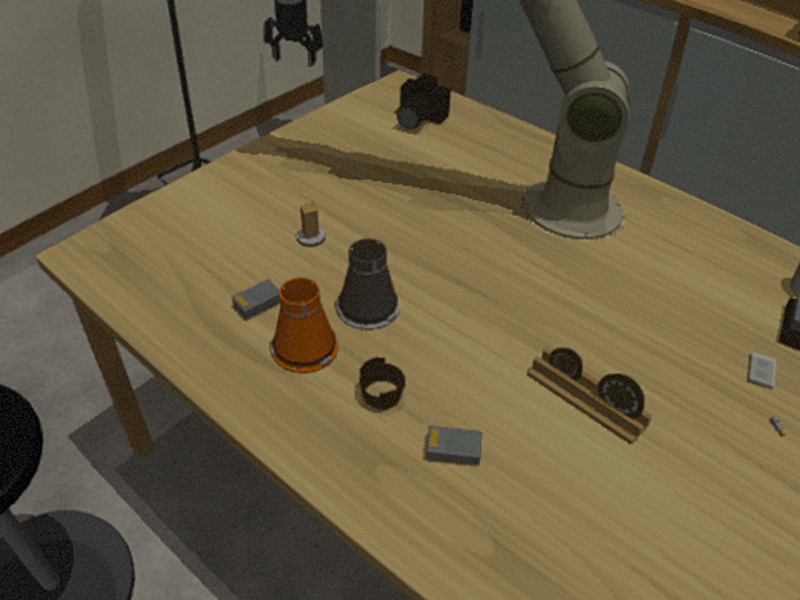

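View pics/top0.png

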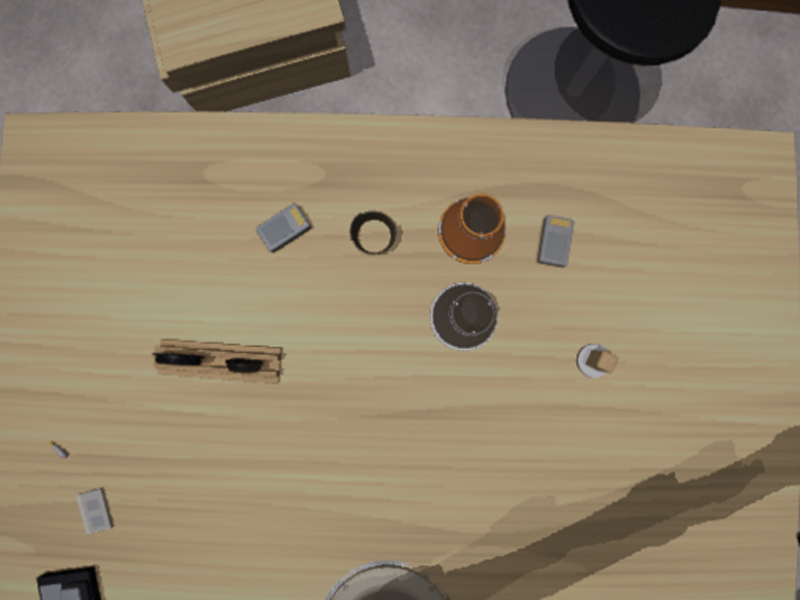

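```bash
cat > h.py <<'E'
import numpy as np, cv2
from rig import r
C={n:r.get_calibration(n) for n in("scene","top")}
def cal(n):
    c=C[n];return c["intrinsics"],np.array([c["k1"],0,0,0.]),cv2.Rodrigues(c["rvec"])[0],c["tvec"]
def proj(n,P):
    K,d,R,t=cal(n)
    return cv2.projectPoints(np.float64(P).reshape(-1,1,3),C[n]["rvec"],t,K,d)[0][:,0]
def ray(n,uv):
    K,d,R,t=cal(n)
    x=cv2.undistortPointsIter(np.float64([[uv]]),K,d,None,None,(3,50,1e-10))[0,0]
    return -R.T@t, R.T@np.array([*x,1])
def at(n,uv,z):
    o,v=ray(n,uv);return o+v*(z-o[2])/v[2]
def crop(im,x0,y0,w,h,s):
    return cv2.resize(im[y0:y0+h,x0:x0+w],None,fx=s,fy=s,interpolation=cv2.INTER_CUBIC)
def circle(c,rad,z,n=72):
    a=np.linspace(0,2*np.pi,n,endpoint=False);return np.c_[c[0]+rad*np.cos(a),c[1]+rad*np.sin(a),0*a+z]
E
python3 - <<'E'
from h import *
ims={n:np.mean([r.snapshot(n) for _ in range(3)],0) for n in C}
for n in ims: np.save(n+"0.npy",ims[n])
t=np.uint8(ims["top"]);s=np.uint8(ims["scene"])
a=np.vstack([crop(t,95,212,100,37,8),crop(t,270,175,133,50,6)[:, :800][:, :800] if 0 else cv2.copyMakeBorder(crop(t,270,175,133,50,6),0,0,0,2,0)])
cv2.imwrite("pics/a.png",a)
b=np.hstack([crop(s,335,215,80,70,5),np.vstack([crop(s,205,145,60,70,5),])])
b=np.hstack([crop(s,335,215,85,70,5),crop(s,185,125,74,70,5)])
cv2.imwrite("pics/b.png",b);print(a.shape,b.shape)
E
```

```text
(596, 800, 3) (350, 795, 3)
```

View pics/a.png

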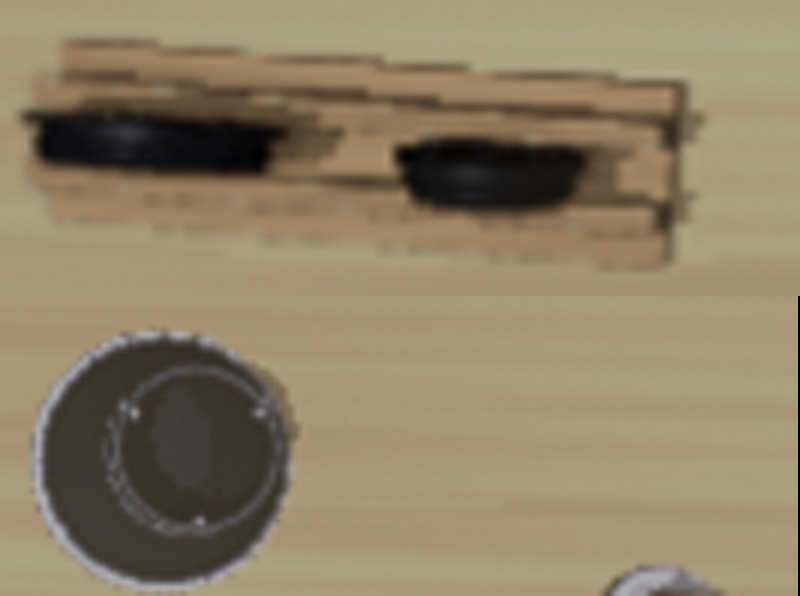

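View pics/b.png

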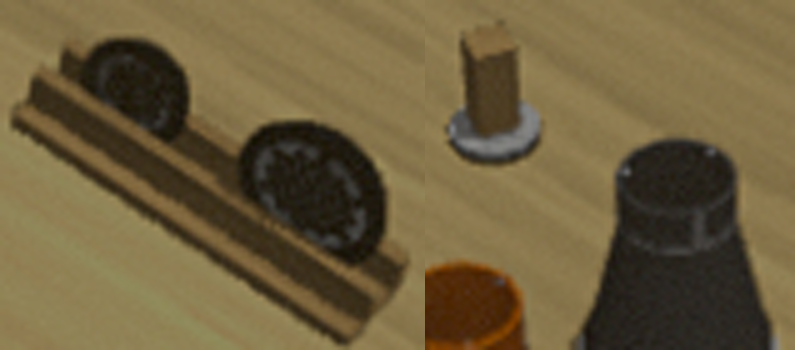

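Run:
```python
from h import *
np.set_printoptions(precision=1,suppress=True)
for n in C: print(n,ray(n,(256,192))[0])
f=lambda x,y,x0,y0,s:((x+.5)/s-.5+x0,(y+.5)/s-.5+y0)
A1=lambda x,y:f(x,y,95,212,8)
A2=lambda x,y:f(x,y-296,270,175,6)
B1=lambda x,y:f(x,y,335,215,5)
B2=lambda x,y:f(x-425,y,185,125,5)
print("clips",[at("top",A2(*p),147.8) for p in((134,412),(261,412),(200,520))])
print("rim c",[at("top",A2(*p),150) for p in((117,450),(283,450),(200,367),(200,533))])
print("plate",[at("top",A2(*p),4) for p in((33,460),(294,460),(163,330),(163,590))])
print("rim scene",[at("scene",B2(*p),150) for p in((616,175),(737,178),(680,138))])
print("clips scene",[at("scene",B2(*p),147.8) for p in((629,172),(711,153))])
print("rack",[at("top",A1(*p),36) for p in((62,40),(685,85),(670,265),(50,218))])
print("slot inner walls",[at("top",A1(*p),36) for p in((665,118),(658,205))])
print("grid flange ends z50",[at("top",A1(*p),50) for p in((395,155),(587,160))])
print("grid back bottom mid z84-4",[at("top",A1(*p),80) for p in((490,210),(490,140))])
print("grid scene front edge: l,r at", [at("scene",B1(*p),84) for p in((128,38),)],[at("scene",B1(*p),50) for p in((188,105),)])
print("press foot scene",[at("scene",B2(*p),6) for p in((448,132),(542,132))])
print("press top scene",[at("scene",B2(*p),85) for p in((462,38),(488,22),(517,40),(492,60))])
t=np.uint8(np.load("top0.npy"));
print(proj("top",[[500,300,50]]))
cv2.imwrite("pics/c.png",np.hstack([crop(t,360,215,50,33,8),crop(t,135,222,45,33,8)]))
```

```text
scene [1340.5  581.3 1003.8]
top [ 538.6   -8.1 1144.7]
clips [array([ 601. , -100.5,  147.8]), array([ 602.3, -154.9,  147.8]), array([ 555.6, -129.6,  147.8])]
rim c [array([584.5, -93.4, 150. ]), array([ 586.2, -164.3,  150. ]), array([ 620.7, -128.2,  150. ]), array([ 550. , -129.4,  150. ])]
plate [array([585.3, -65. ,   4. ]), array([ 588.4, -192.6,    4. ]), array([ 650.5, -127.3,    4. ]), array([ 523.6, -129.7,    4. ])]
rim scene [array([ 609.7, -154. ,  150. ]), array([ 563.6, -100.2,  150. ]), array([ 558.9, -150.2,  150. ])]
clips scene [array([ 600.6, -152.3,  147.8]), array([ 554.8, -128.8,  147.8])]
rack [array([529.3, 430.7,  36. ]), array([519.7, 204.5,  36. ]), array([455.9, 207.7,  36. ]), array([465.6, 432.4,  36. ])]
slot inner walls [array([507.8, 211.2,  36. ]), array([477. , 212.7,  36. ])]
grid flange ends z50 [array([492.5, 303.6,  50. ]), array([492.8, 235.5,  50. ])]
grid back bottom mid z84-4 [array([476. , 261.6,  80. ]), array([499.8, 262.4,  80. ])]
grid scene front edge: l,r at [array([489.7, 256.2,  84. ])] [array([479.3, 297.3,  50. ])]
press foot scene [array([ 532.1, -397.5,    6. ]), array([ 487.6, -349. ,    6. ])]
press top scene [array([ 520. , -388.5,   85. ]), array([ 495.3, -388.9,   85. ]), array([ 496.4, -359.3,   85. ]), array([ 523.5, -355.3,   85. ])]
[[145.3 228.3]]
```

View pics/c.png

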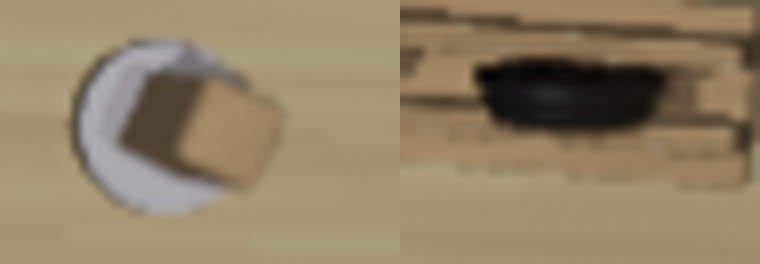

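Run:
```python
from h import *
from scipy.optimize import least_squares
np.set_printoptions(precision=2,suppress=True)
f=lambda x,y,x0,y0,s:np.array(((x+.5)/s-.5+x0,(y+.5)/s-.5+y0))
P=lambda x,y:f(x,y,360,215,8)
h=np.array([at("top",P(*p),85) for p in((207,75),(285,114),(246,190),(177,150))]);print(h,h.mean(0))
for a,b in((0,1),(1,2),(3,2),(0,3)): print(np.degrees(np.arctan2(*(h[b]-h[a])[[1,0]])))
print("foot",[at("top",P(*p),6) for p in((75,127),(162,40),(162,213))])
# grid fit
def grid(x,y,yaw,z=50):
    a=np.linspace(0,2*np.pi,90)
    pts=[]
    for d,R in((8.75,34),(4.75,34),(.25,30.5),(-2.25,30.5),(-8.75,26.5)):
        l=np.c_[np.full(90,d),R*np.cos(a),R*np.sin(a)];pts.append(l)
    l=np.vstack(pts);c,s=np.cos(yaw),np.sin(yaw)
    return np.c_[x+c*l[:,0]-s*l[:,1],y+s*l[:,0]+c*l[:,1],z+l[:,2]]
A1=lambda x,y:f(x,y,95,212,8);B1=lambda x,y:f(x,y,335,215,5)
def res(q):
    t=proj("top",grid(*q,-.042));s=proj("scene",grid(*q,-.042))
    return [t[:,0].min()-A1(395,0)[0],t[:,0].max()-A1(587,0)[0],t[:,1].min()-A1(0,137)[1],t[:,1].max()-A1(0,211)[1],
     s[:,0].min()-B1(84,0)[0],s[:,0].max()-B1(189,0)[0],s[:,1].min()-B1(0,37)[1]]
k=least_squares(res,[490,265]);print(k.x,k.fun)
```

```text
[[ 528.87 -365.04   85.  ]
 [ 516.05 -392.53   85.  ]
 [ 489.85 -379.08   85.  ]
 [ 503.08 -354.8    85.  ]] [ 509.46 -372.86   85.  ]
-115.00851601072809
152.82038851208625
-118.57986562912237
158.34193467665096
foot [array([ 508.14, -342.41,    6.  ]), array([ 540.66, -374.63,    6.  ]), array([ 477.27, -375.28,    6.  ])]
[486.04 269.83] [-0.48  0.29  0.86 -0.38 -0.46  0.    0.42]
```

```bash
cat >> h.py <<'E'
def plan(yaw,p,*qs):
    "units of shift in tool axes for legs p->q at given tool yaw"
    p=np.array(p,float);c,s=np.cos(yaw),np.sin(yaw)
    for q in qs:
        d=(np.array(q)-p)/200;u=np.array([c*d[0]+s*d[1],s*d[0]-c*d[1],-d[2]])
        print(np.round(u,4),"rows>=",round(np.linalg.norm(u)/.25,1));p=np.array(q,float)
def st():
    o=r.get_obs();print(round(o["time_s"],2),np.round(o["position"],2),np.round(o["ee_rot"],4),np.round(o["wrist_force"],2),round(o["finger_gap"],2))
E
python3 -c "
from h import *
plan(1.529,(264,-675.2,231.3),(500,-300,231),(487.5,269,231),(487.5,269,120))"
```

```text
[1.9237e+00 1.1006e+00 1.5000e-03] rows>= 8.9
[ 2.8399 -0.1813 -0.    ] rows>= 11.4
[0.    0.    0.555] rows>= 2.2
```

Call:
play_rows(commands="0 0 0 -0.184;0 0 0 -0.184;0 0 0 -0.184;0 0 0 -0.184;0 0 0 -0.184;0 0 0 -0.184;0 0 0 -0.184;0 0 0 -0.184;0 0 0 0", hand=60, force=30)

```text
time_s: 1.3
position: [263.7, -675.3, 231.1]
ee_rot: [3.141, -0.0, 1.531]
wrist_force: [0.7, -0.8, 0.6]
finger_gap: 60.1
gripper_force: 0.0
```

Call:
play_rows(commands="0.16 0.092 0 0;0.16 0.092 0 0;0.16 0.092 0 0;0.16 0.092 0 0;0.16 0.092 0 0;0.16 0.092 0 0;0.16 0.092 0 0;0.16 0.092 0 0;0.16 0.092 0 0;0.16 0.092 0 0;0.16 0.092 0 0;0.16 0.092 0 0")

```text
time_s: 2.5
position: [501.4, -299.5, 231.5]
ee_rot: [3.141, 0.0, 1.524]
wrist_force: [0.7, 0.3, -0.0]
finger_gap: 60.1
gripper_force: 0.0
```

Call:
play_rows(commands="0.19 -0.012 0 0;0.19 -0.012 0 0;0.19 -0.012 0 0;0.19 -0.012 0 0;0.19 -0.012 0 0;0.19 -0.012 0 0;0.19 -0.012 0 0;0.19 -0.012 0 0;0.19 -0.012 0 0;0.19 -0.012 0 0;0.19 -0.012 0 0;0.19 -0.012 0 0;0.19 -0.012 0 0;0.19 -0.012 0 0;0.18 -0.012 0 0;0 0 0 0;0 0 0 0")

```text
time_s: 4.2
position: [488.2, 268.9, 231.1]
ee_rot: [-3.141, 0.0, 1.527]
wrist_force: [-0.1, -0.8, 0.5]
finger_gap: 59.6
gripper_force: 0.0
```

```bash
python3 -c "
from h import *
st();o=r.get_obs();p=o['position'];y=o['ee_rot'][2]
plan(y,p,(487.5,269,48))"
```

```text
4.2 [488.2  268.93 231.14] [-3.1413e+00  1.0000e-04  1.5274e+00] [-0.08 -0.82  0.52] 59.58
[ 2.000e-04 -3.500e-03  9.157e-01] rows>= 3.7
```

Call:
play_rows(commands="0 -0.003 0.183 0;0 0 0.183 0;0 0 0.183 0;0 0 0.183 0;0 0 0.183 0;0 0 0 0;0 0 0 0")

```text
time_s: 4.9
position: [488.0, 267.2, 48.5]
ee_rot: [-3.141, 0.001, 1.527]
wrist_force: [-0.8, 0.4, 1.1]
finger_gap: 59.9
gripper_force: 0.0
```

Call:
play_rows(commands="0 0 0 0;0 0 0 0;0 0 0 0;0 0 0 0;0 0 0 0;0 0 0 0;0 0 0 0;0 0 0 0;0 0 0 0;0 0 0 0", hand=5)

```text
time_s: 5.9
position: [488.6, 268.4, 49.6]
ee_rot: [3.14, -0.001, 1.529]
wrist_force: [-0.4, -1.5, 10.3]
finger_gap: 16.9
gripper_force: 33.7
```

Call:
play_rows(commands="0 0 -0.05 0;0 0 -0.05 0;0 0 -0.1 0;0 0 -0.1 0;0 0 -0.1 0;0 0 -0.1 0;0 0 0 0;0 0 0 0")

```text
time_s: 6.7
position: [488.0, 268.1, 149.0]
ee_rot: [3.141, -0.001, 1.529]
wrist_force: [-0.3, 0.1, -1.6]
finger_gap: 16.9
gripper_force: 32.5
```

Run:
```python
from h import *
st()
t=r.snapshot("top");s=r.snapshot("scene")
cv2.imwrite("pics/d.png",np.hstack([crop(t,95,195,80,60,5),crop(s,330,190,80,60,5)]))
o=r.get_obs();plan(o['ee_rot'][2],o['position'],(500,70,149),(500,70,38))
```

```text
6.7 [488.02 268.11 148.95] [ 3.1406e+00 -5.0000e-04  1.5286e+00] [-0.32  0.08 -1.57] 16.85
[-0.9859  0.1037 -0.0058] rows>= 4.0
[0.    0.    0.555] rows>= 2.2
```

View pics/d.png

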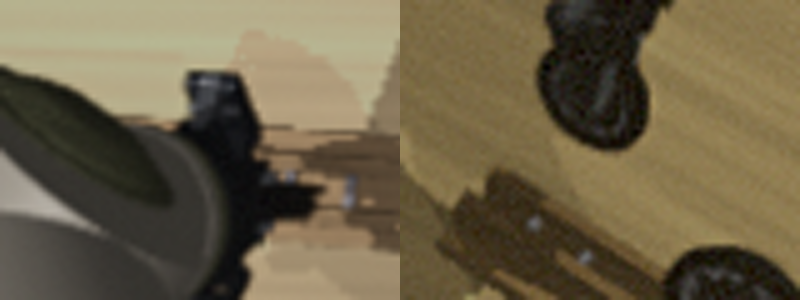

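Call:
play_rows(commands="-0.16 0.017 0 0;-0.17 0.018 0 0;-0.17 0.018 0 0;-0.17 0.018 0 0;-0.16 0.017 0 0;-0.155 0.016 0 0;0 0 0.13 0;0 0 0.13 0;0 0 0.13 0;0 0 0.13 0;0 0 0.02 0;0 0 0 0;0 0 0 0")

```text
time_s: 8.1
position: [500.6, 70.7, 40.8]
ee_rot: [3.141, -0.0, 1.529]
wrist_force: [0.6, -0.3, -1.0]
finger_gap: 17.1
gripper_force: 32.4
```

Call:
play_rows(commands="0 0 0.005 0;0 0 0.005 0;0 0 0.005 0;0 0 0 0;0 0 0 0")

```text
time_s: 8.6
position: [500.5, 70.5, 37.4]
ee_rot: [3.141, 0.0, 1.529]
wrist_force: [-0.7, 0.2, -1.6]
finger_gap: 17.2
gripper_force: 32.4
```

Call:
play_rows(commands="0 0 0.006 0;0 0 0.006 0;0 0 0 0;0 0 0 0")

```text
time_s: 9.0
position: [500.4, 70.6, 34.8]
ee_rot: [-3.141, 0.0, 1.529]
wrist_force: [-0.1, -0.1, 0.6]
finger_gap: 17.0
gripper_force: 32.4
```

Call:
play_rows(commands="0 0 0.005 0;0 0 0.005 0;0 0 0 0;0 0 0 0")

```text
time_s: 9.4
position: [500.6, 70.6, 33.5]
ee_rot: [3.141, 0.0, 1.529]
wrist_force: [-2.2, -0.2, 10.0]
finger_gap: 16.7
gripper_force: 34.1
```

Call:
play_rows(commands="0 0 0 0;0 0 0 0;0 0 0 0;0 0 0 0;0 0 0 0;0 0 0 0;0 0 0 0;0 0 0 0;0 0 0 0;0 0 0 0", hand=85)

```text
time_s: 10.4
position: [500.5, 70.5, 32.9]
ee_rot: [-3.142, 0.0, 1.529]
wrist_force: [-0.7, -0.1, 0.1]
finger_gap: 84.9
gripper_force: 0.0
```

Call:
play_rows(commands="0 0 -0.03 0;0 0 -0.03 0;0 0 -0.05 0;0 0 -0.1 0;0 0 -0.2 0;0 0 -0.2 0;0 0 0 0;0 0 0 0;0 0 0 0")

```text
time_s: 11.3
position: [500.0, 70.2, 154.6]
ee_rot: [-3.141, 0.0, 1.529]
wrist_force: [-0.0, -0.3, -0.9]
finger_gap: 85.0
gripper_force: 0.0
```

Run:
```python
from h import *
st()
t=r.snapshot("top");s=r.snapshot("scene")
c=proj("top",[[490,70,10]])[0];d=proj("scene",[[490,70,10]])[0];print(c,d)
a,b=int(c[0])-33,int(c[1])-30;e,f=int(d[0])-33,int(d[1])-30;print(a,b,e,f)
cv2.imwrite("pics/e.png",np.hstack([crop(t,a,b,66,60,6),crop(s,e,f,66,60,6)]))
```

```text
11.3 [499.99  70.16 154.62] [-3.1410e+00  4.0000e-04  1.5286e+00] [-0.02 -0.33 -0.95] 84.96
[227.82155474 233.57041842] [303.98547325 208.56963675]
194 203 270 178
```

View pics/e.png

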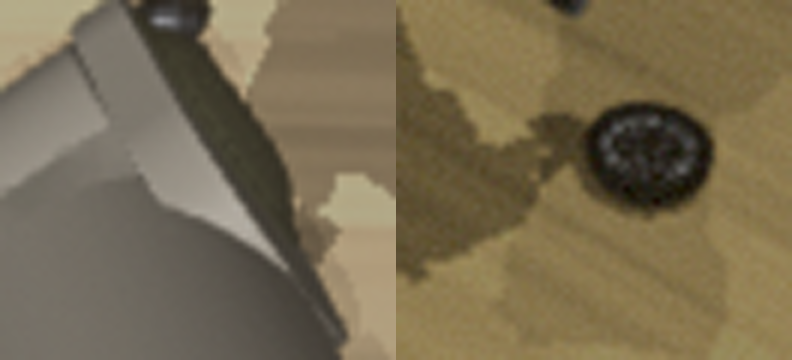

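Call:
play_rows(commands="0 -0.05 -0.2 0;0 -0.05 0 0;-0.2 0 0 0;-0.2 0 0 0;-0.2 0 0 0;-0.2 0 0 0;-0.2 0 0 0;-0.2 0 0 0;-0.2 0 0 0;-0.2 0 0 0;0 0 0.2 0;0 0 0.2 0;0 0 0.2 0;0 0 0.2 0;0 0 0.1 0;0 0 0 0;0 0 0 0", hand=68)

```text
time_s: 13.1
position: [466.7, -247.7, 14.4]
ee_rot: [-3.14, -0.001, 1.53]
wrist_force: [0.5, -0.1, 0.5]
finger_gap: 67.7
gripper_force: 0.0
```

Run:
```python
from h import *
st()
f=lambda x,y,x0,y0,s:np.array(((x+.5)/s-.5+x0,(y+.5)/s-.5+y0))
t=r.snapshot("top");s=r.snapshot("scene")
c=proj("top",[[478,70,10]])[0];d=proj("scene",[[478,70,10]])[0];print(c,d)
a,b=int(c[0])-33,int(c[1])-30;e,g=int(d[0])-33,int(d[1])-30;print(a,b,e,g)
cv2.imwrite("pics/f.png",np.hstack([crop(t,a,b,66,60,6),crop(s,e,g,66,60,6)]))
for n,im,x,y in(("top",t,a,b),("scene",s,e,g)):
    m=(cv2.cvtColor(im,cv2.COLOR_BGR2GRAY)[y:y+60,x:x+66]<50).astype(np.uint8)
    m=cv2.morphologyEx(m,cv2.MORPH_CLOSE,np.ones((5,5)))
    k=cv2.connectedComponentsWithStats(m)
    i=1+k[2][1:,4].argmax();print(n,k[2][i]+[x,y,0,0,0],k[3][i]+[x,y],at(n,k[3][i]+[x,y],14))
```

```text
13.1 [ 466.7  -247.69   14.38] [-3.1397e+00 -6.0000e-04  1.5298e+00] [ 0.45 -0.1   0.49] 67.66
[227.70665723 237.72717472] [306.31716248 206.50807605]
194 207 273 176Traceback (most recent call last):
  File "<stdin>", line 12, in <module>
ValueError: attempt to get argmax of an empty sequence
```

View pics/f.png

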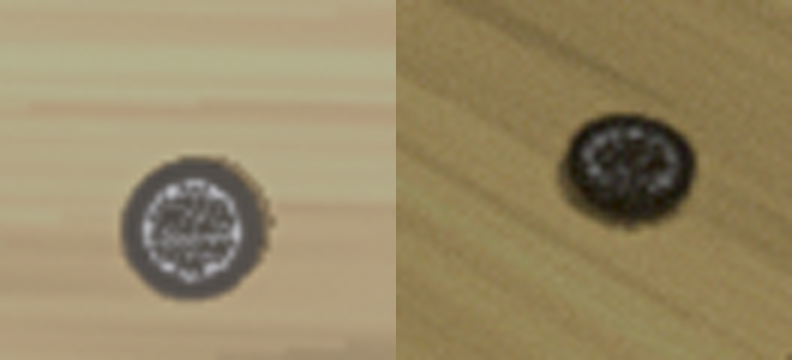

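Run:
```python
from h import *
f=lambda x,y,x0,y0,s:np.array(((x+.5)/s-.5+x0,(y+.5)/s-.5+y0))
print(at("top",f(193.3,228.7,194,207,6),17.5),at("scene",f(631-396,162,273,176,6),17.5))
```

```text
[458.29309285  74.41167274  17.5       ] [459.4206009   76.14029541  17.5       ]
```

Call:
play_rows(commands="0 0 0.01 0;0 0 0.01 0;0 0 0.01 0;0 0 0.01 0;0 0 0 0;0 0 0 0")

```text
time_s: 13.8
position: [467.1, -248.3, 6.8]
ee_rot: [-3.141, -0.0, 1.529]
wrist_force: [-0.6, 0.3, 0.4]
finger_gap: 68.2
gripper_force: 0.0
```

Call:
play_rows(commands="0 0 0.01 0;0 0 0.01 0;0 0 0.01 0;0 0 0 0;0 0 0 0")

```text
time_s: 14.3
position: [467.1, -248.3, 0.8]
ee_rot: [-3.141, -0.0, 1.529]
wrist_force: [-0.4, 0.4, 1.1]
finger_gap: 68.4
gripper_force: 0.0
```

Call:
play_rows(commands="0 0 0.01 0;0 0 0.01 0;0 0 0 0;0 0 0 0")

```text
time_s: 14.7
position: [467.0, -248.3, -3.2]
ee_rot: [-3.141, -0.0, 1.529]
wrist_force: [0.4, -0.1, 0.4]
finger_gap: 68.1
gripper_force: 0.0
```

Call:
play_rows(commands="0 0 0.005 0;0 0 0.005 0;0 0 0 0;0 0 0 0")

```text
time_s: 15.1
position: [467.1, -248.3, -5.2]
ee_rot: [-3.141, -0.0, 1.529]
wrist_force: [-0.3, 0.3, 0.3]
finger_gap: 67.9
gripper_force: 0.0
```

Call:
play_rows(commands="0 0 0.005 0;0 0 0.005 0;0 0 0 0;0 0 0 0")

```text
time_s: 15.5
position: [467.1, -248.4, -7.0]
ee_rot: [3.141, 0.0, 1.529]
wrist_force: [0.1, 0.0, 3.3]
finger_gap: 68.0
gripper_force: 1.8
```

Call:
play_rows(commands="0 0 0.005 0;0 0 0.005 0;0 0 0 0;0 0 0 0")

```text
time_s: 15.9
position: [467.2, -248.4, -7.2]
ee_rot: [3.14, 0.001, 1.529]
wrist_force: [-4.3, 2.6, 32.8]
finger_gap: 68.0
gripper_force: 16.2
```

Call:
play_rows(commands="0 0 -0.05 0;0 0 -0.2 0;0 0 -0.2 0;0 0 -0.2 0;0.2 0 0 0;0.2 0 0 0;0.2 0 0 0;0.2 0 0 0;0.2 0 0 0;0.2 0 0 0;0.2 0 0 0;0.2 0 0 0;0 0 0 0;0 0 0 0", hand=85)

```text
time_s: 17.3
position: [480.2, 72.3, 120.8]
ee_rot: [-3.141, 0.0, 1.532]
wrist_force: [-0.1, -0.7, -0.0]
finger_gap: 84.9
gripper_force: 0.0
```

```bash
python3 -c "
from h import *
st();o=r.get_obs()
plan(o['ee_rot'][2],o['position'],(458.6,75,o['position'][2]),(458.6,75,2.5))"
```

```text
17.3 [480.24  72.26 120.79] [-3.1412e+00  1.0000e-04  1.5315e+00] [-0.09 -0.69 -0.04] 84.94
[ 0.0094 -0.1086 -0.    ] rows>= 0.4
[0.     0.     0.5915] rows>= 2.4
```

Call:
play_rows(commands="0.009 -0.054 0 0;0 -0.054 0 0;0 0 0.15 0;0 0 0.15 0;0 0 0.15 0;0 0 0.1 0;0 0 0 0;0 0 0 0;0 0 0 0")

```text
time_s: 18.2
position: [459.1, 73.7, 11.9]
ee_rot: [3.141, -0.0, 1.528]
wrist_force: [0.4, 0.5, 0.1]
finger_gap: 85.0
gripper_force: 0.0
```

```bash
python3 -c "
from h import *
st();o=r.get_obs()
plan(o['ee_rot'][2],o['position'],(458.6,75,2.5))"
```

```text
18.2 [459.05  73.7   11.92] [ 3.1407e+00 -3.0000e-04  1.5280e+00] [0.43 0.48 0.11] 85.03
[ 0.0064 -0.0025  0.0471] rows>= 0.2
```

Call:
play_rows(commands="0.005 -0.002 0.025 0;0 0 0.022 0;0 0 0 0;0 0 0 0")

```text
time_s: 18.6
position: [459.0, 74.9, 2.4]
ee_rot: [3.14, -0.0, 1.528]
wrist_force: [-0.1, -0.7, -0.1]
finger_gap: 85.2
gripper_force: 0.0
```

Call:
play_rows(commands="0 0 0 0;0 0 0 0;0 0 0 0;0 0 0 0;0 0 0 0;0 0 0 0;0 0 0 0;0 0 0 0", hand=55, force=30)

```text
time_s: 19.4
position: [458.9, 75.0, 2.4]
ee_rot: [3.14, 0.0, 1.529]
wrist_force: [-0.4, -0.5, 12.3]
finger_gap: 66.3
gripper_force: 30.0
```

Call:
play_rows(commands="0 0 -0.03 0;0 0 -0.07 0;0 0 -0.15 0;0 0 -0.2 0;0 0 -0.2 0;0 0 -0.2 0;0 0 -0.1 0;0 0 -0.05 0;0 0 0 0;0 0 0 0")

```text
time_s: 20.4
position: [458.1, 74.8, 200.7]
ee_rot: [-3.14, 0.0, 1.529]
wrist_force: [0.2, -0.5, -1.1]
finger_gap: 66.1
gripper_force: 33.8
```

```bash
python3 -c "
from h import *
st();o=r.get_obs()
plan(o['ee_rot'][2],o['position'],(585.8,-128.5,202))"
```

```text
20.4 [458.13  74.78 200.68] [-3.1405e+00  4.0000e-04  1.5287e+00] [ 0.22 -0.52 -1.1 ] 66.05
[-0.9887  0.6805 -0.0066] rows>= 4.8
```

Call:
play_rows(commands="-0.08 0.055 0 0;-0.12 0.083 0 0;-0.15 0.103 0 0;-0.15 0.103 0 0;-0.15 0.103 0 0;-0.15 0.103 0 0;-0.11 0.076 0 0;-0.06 0.04 0 0;-0.02 0.014 0 0;0 0 0 0;0 0 0 0;0 0 0 0;0 0 0 0")

```text
time_s: 21.7
position: [586.0, -127.5, 201.7]
ee_rot: [3.141, 0.0, 1.53]
wrist_force: [0.2, 0.2, -1.1]
finger_gap: 65.7
gripper_force: 33.8
```

Run:
```python
from h import *
st();o=r.get_obs()
plan(o['ee_rot'][2],o['position'],(585.8,-128.5,160))
t=r.snapshot("top");s=r.snapshot("scene")
cv2.imwrite("pics/g.png",np.hstack([crop(t,270,170,66,60,6),crop(s,203,125,66,60,6)]))
```

```text
21.7 [ 585.99 -127.49  201.72] [3.1414e+00 1.0000e-04 1.5303e+00] [ 0.23  0.21 -1.11] 65.71
[-0.0051 -0.0008  0.2086] rows>= 0.8
```

View pics/g.png

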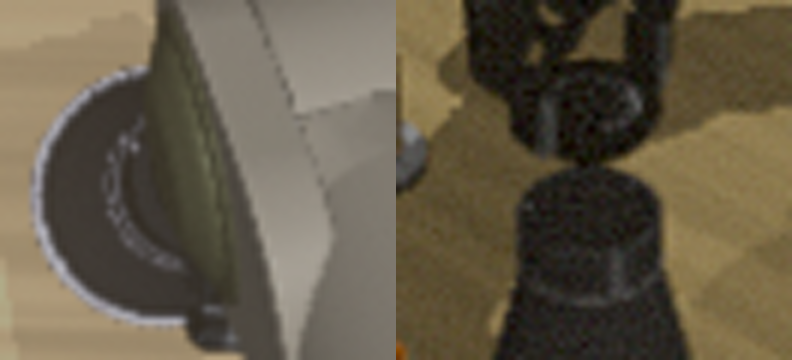

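Run:
```python
from h import *
for c,R,z in(((585.8,-128.5),36,150),((586,-127.5),34,216.8),((586,-127.5),34,212.8)):
    q=(proj("scene",circle(c,R,z))-[203,125]+.5)*6-.5+[396,0];print(q.min(0),q.max(0),q.mean(0))
```

```text
[515.16376391 163.83664098] [662.72554034 257.7261799 ] [588.97876602 210.32359961]
[517.44793914  58.73423448] [661.66731507 146.16481426] [589.59092212 102.03271893]
[517.63126961  65.43949482] [661.55628737 152.96393062] [589.62695629 108.78528917]
```

Call:
play_rows(commands="-0.005 0 0.05 0;0 0 0.08 0;0 0 0.05 0;0 0 0.02 0;0 0 0 0;0 0 0 0")

```text
time_s: 22.4
position: [586.4, -129.3, 161.6]
ee_rot: [3.141, -0.0, 1.529]
wrist_force: [-0.0, 0.4, -0.8]
finger_gap: 66.1
gripper_force: 33.8
```

Call:
play_rows(commands="-0.002 0 0.02 0;0 0 0.02 0;0 0 0.015 0;0 0 0 0;0 0 0 0")

```text
time_s: 22.9
position: [586.1, -129.7, 150.4]
ee_rot: [-3.141, -0.0, 1.529]
wrist_force: [-0.1, 1.3, -0.6]
finger_gap: 65.7
gripper_force: 33.8
```

Call:
play_rows(commands="0 0 0.005 0;0 0 0.005 0;0 0 0 0;0 0 0 0")

```text
time_s: 23.3
position: [586.1, -129.5, 148.5]
ee_rot: [-3.142, -0.0, 1.529]
wrist_force: [-1.2, 2.2, 0.1]
finger_gap: 66.1
gripper_force: 33.8
```

Call:
play_rows(commands="0.005 -0.001 0 0;0 0 0 0;0 0 0.002 0;0 0 0 0")

```text
time_s: 23.7
position: [586.0, -128.9, 148.0]
ee_rot: [-3.142, 0.0, 1.529]
wrist_force: [0.7, 0.4, 0.1]
finger_gap: 66.2
gripper_force: 33.8
```

Release, then rise.

Call:
play_rows(commands="0 0 0 0;0 0 0 0;0 0 0 0;0 0 0 0;0 0 0 0;0 0 0 0;0 0 0 0", hand=85)

```text
time_s: 24.4
position: [586.0, -128.8, 148.0]
ee_rot: [-3.142, -0.0, 1.529]
wrist_force: [0.3, 0.7, -0.6]
finger_gap: 85.3
gripper_force: 0.0
```

Call:
play_rows(commands="0 0 -0.05 0;0 0 -0.15 0;0 0 -0.2 0;-0.2 0 0 0;-0.2 0 0 0;-0.2 0 0 0;-0.2 0 0 0;-0.2 0 0 0;0 0 0 0;0 0 0 0")

```text
time_s: 25.4
position: [577.2, -329.6, 228.3]
ee_rot: [3.142, -0.0, 1.527]
wrist_force: [0.1, 0.7, -0.5]
finger_gap: 85.1
gripper_force: 0.0
```

Run:
```python
from h import *
st();o=r.get_obs()
t=r.snapshot("top");s=r.snapshot("scene")
cv2.imwrite("pics/i.png",np.hstack([crop(t,270,170,66,60,6),crop(s,203,125,66,60,6)]))
for z in(154,160,162):
    a=(proj("top",circle((585.8,-128.5),34,z))-[270,170]+.5)*6-.5;q=(proj("scene",circle((585.8,-128.5),34,z))-[203,125]+.5)*6-.5+[396,0];print(z,a.min(0),a.max(0),q.min(0),q.max(0))
```

```text
25.4 [ 577.23 -329.61  228.35] [ 3.1415e+00 -3.0000e-04  1.5266e+00] [ 0.14  0.72 -0.51] 85.15
154 [120.47343618 102.474496  ] [280.35643339 262.70456695] [519.08937949 160.03477033] [658.72841596 248.639622  ]
160 [121.72673115 101.35761421] [282.57210527 262.55538086] [518.81956872 150.52429375] [658.88032295 239.02812863]
162 [122.14787839 100.982317  ] [283.31661253 262.50524604] [518.72942783 147.34191354] [658.93119394 235.81121772]
```

View pics/i.png

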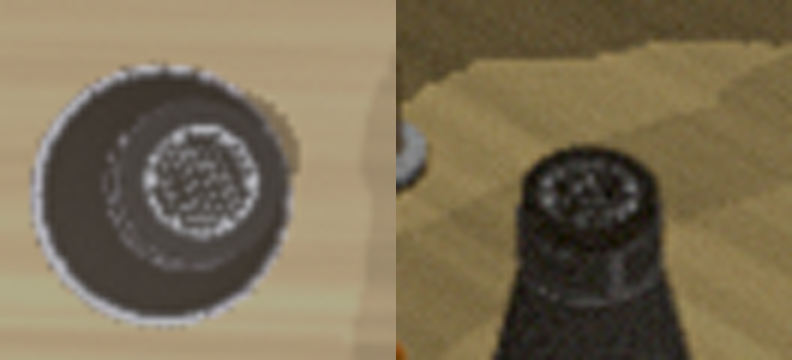

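Run:
```python
from h import *
from scipy.optimize import minimize
t=np.load("top0.npy").astype(np.float32);s=np.load("scene0.npy").astype(np.float32)
sq=np.array([[16,16],[-16,16],[-16,-16],[16,-16]])
def box(x,y,w,z):
    c,q=np.cos(w),np.sin(w);return np.c_[x+c*sq[:,0]-q*sq[:,1],y+q*sq[:,0]+c*sq[:,1],0*sq[:,0]+z]
# edge-gradient score of the handle top square in both pictures
G={n:cv2.magnitude(cv2.Sobel(cv2.GaussianBlur(im,(3,3),.7)[...,2],cv2.CV_32F,1,0),cv2.Sobel(cv2.GaussianBlur(im,(3,3),.7)[...,2],cv2.CV_32F,0,1)) for n,im in(("top",t),("scene",s))}
def sc(q,ns=("top","scene")):
    P=box(*q,85);L=np.vstack([P[i]+(P[(i+1)%4]-P[i])*u for i in range(4) for u in np.linspace(.1,.9,12)[:,None]]);v=0
    for n in ns:
        uv=proj(n,L).astype(np.float32);v+=cv2.remap(G[n],uv[:,:1],uv[:,1:],cv2.INTER_LINEAR).mean()/G[n].std()
    return v
for ns in(("top",),("scene",),("top","scene")):
    b=max((sc((x,y,w),ns),x,y,np.degrees(w)) for x in np.arange(503,517,1.5) for y in np.arange(-380,-366,1.5) for w in np.radians(np.arange(0,90,4)))
    print(ns,np.round(b,2))
```

```text
('top',) [   2.72  512.   -375.5    68.  ]
('scene',) [   2.52  515.   -374.     56.  ]
('top', 'scene') [   4.95  512.   -375.5    60.  ]
```

Call:
play_rows(commands="0 0 0 0.18;0 0 0 0.18;0 0 0 0.18;0 0 0 0;0 0 0 0", hand=70)

```text
time_s: 26.0
position: [578.1, -327.2, 228.5]
ee_rot: [3.141, -0.0, 1.111]
wrist_force: [0.9, -0.5, -0.1]
finger_gap: 69.8
gripper_force: 0.0
```

```bash
python3 -c "
from h import *
st();o=r.get_obs()
plan(o['ee_rot'][2],o['position'],(510,-374,228),(510,-374,40))"
```

```text
26.0 [ 578.15 -327.2   228.48] [ 3.1413 -0.      1.1109] [ 0.87 -0.54 -0.12] 69.76
[-0.3609 -0.2015  0.0024] rows>= 1.7
[0.   0.   0.94] rows>= 3.8
```

Call:
play_rows(commands="-0.12 -0.067 0 0;-0.12 -0.067 0 0;-0.12 -0.067 0 0;0 0 0.2 0;0 0 0.2 0;0 0 0.15 0;0 0 0 0;0 0 0 0;0 0 0 0")

```text
time_s: 26.9
position: [510.5, -375.1, 119.9]
ee_rot: [3.139, 0.0, 1.106]
wrist_force: [0.4, -0.2, 0.2]
finger_gap: 70.1
gripper_force: 0.0
```

```bash
python3 -c "
from h import *
st();o=r.get_obs()
plan(o['ee_rot'][2],o['position'],(510,-374,40))"
```

```text
26.9 [ 510.51 -375.12  119.86] [3.1391 0.     1.1062] [ 0.35 -0.21  0.19] 70.15
[ 0.0039 -0.0048  0.3993] rows>= 1.6
```

Call:
play_rows(commands="0.003 -0.003 0.1 0;0 0 0.1 0;0 0 0.1 0;0 0 0.1 0;0 0 0 0;0 0 0 0")

```text
time_s: 27.5
position: [509.9, -374.3, 39.5]
ee_rot: [3.14, 0.0, 1.105]
wrist_force: [0.4, -0.2, -0.2]
finger_gap: 70.1
gripper_force: 0.0
```

Call:
play_rows(commands="0 0 0 0;0 0 0 0;0 0 0 0;0 0 0 0;0 0 0 0;0 0 0 0;0 0 0 0;0 0 0 0;0 0 0 0", hand=20, force=60)

```text
time_s: 28.4
position: [509.6, -374.6, 39.5]
ee_rot: [3.14, 0.001, 1.105]
wrist_force: [-0.9, -0.1, 7.8]
finger_gap: 31.6
gripper_force: 57.8
```

Call:
play_rows(commands="0 0 -0.05 0;0 0 -0.15 0;0 0 -0.2 0;0 0 -0.2 0;0 0 -0.2 0;0 0 -0.1 0;0 0 0 0;0 0 0 0")

```text
time_s: 29.2
position: [508.6, -374.0, 218.2]
ee_rot: [3.142, 0.0, 1.105]
wrist_force: [0.3, 0.6, -2.5]
finger_gap: 31.7
gripper_force: 58.7
```

```bash
python3 -c "
from h import *
st();o=r.get_obs()
plan(o['ee_rot'][2],o['position'],(585.8,-128.5,219))"
```

```text
29.2 [ 508.58 -374.04  218.21] [3.1415e+00 4.0000e-04 1.1046e+00] [ 0.31  0.61 -2.53] 31.7
[ 1.2702 -0.207  -0.0039] rows>= 5.1
```

Call:
play_rows(commands="0.1 -0.016 0 0;0.15 -0.025 0 0;0.2 -0.033 0 0;0.2 -0.033 0 0;0.2 -0.033 0 0;0.2 -0.033 0 0;0.12 -0.02 0 0;0.08 -0.012 0 0;0.02 -0.002 0 0;0 0 0 0;0 0 0 0;0 0 0 0")

```text
time_s: 30.4
position: [585.7, -130.4, 217.9]
ee_rot: [-3.141, 0.001, 1.102]
wrist_force: [-0.2, -0.5, -0.4]
finger_gap: 32.1
gripper_force: 58.7
```

Call:
play_rows(commands="0 0 0.02 0;0 0 0.02 0;0 0 0 0;0 0 0 0")

```text
time_s: 30.8
position: [586.1, -128.7, 209.8]
ee_rot: [-3.141, 0.0, 1.105]
wrist_force: [1.2, -0.1, -2.0]
finger_gap: 31.8
gripper_force: 58.7
```

Call:
play_rows(commands="0 0 0.01 0;0 0 0.01 0;0 0 0.01 0;0 0 0 0;0 0 0 0")

```text
time_s: 31.3
position: [586.2, -128.5, 204.0]
ee_rot: [-3.141, 0.0, 1.105]
wrist_force: [-0.1, -0.5, -2.7]
finger_gap: 31.7
gripper_force: 58.7
```

Call:
play_rows(commands="0 0 0.005 0;0 0 0.005 0;0 0 0 0;0 0 0 0")

```text
time_s: 31.7
position: [586.2, -128.5, 202.0]
ee_rot: [-3.141, 0.0, 1.105]
wrist_force: [-0.3, 0.2, -1.4]
finger_gap: 32.3
gripper_force: 58.7
```

Call:
play_rows(commands="0 0 0.005 0;0 0 0 0;0 0 0 0")

```text
time_s: 32.0
position: [586.3, -128.5, 201.1]
ee_rot: [3.142, -0.0, 1.105]
wrist_force: [0.8, -0.3, -1.5]
finger_gap: 32.1
gripper_force: 58.8
```

Call:
play_rows(commands="0 0 0.004 0;0 0 0 0;0 0 0 0")

```text
time_s: 32.3
position: [586.4, -128.4, 200.5]
ee_rot: [3.141, -0.0, 1.105]
wrist_force: [-1.1, 0.7, 3.5]
finger_gap: 31.7
gripper_force: 59.2
```

Call:
play_rows(commands="0 0 0.003 0;0 0 0 0;0 0 0 0")

```text
time_s: 32.6
position: [586.5, -128.4, 200.2]
ee_rot: [3.141, -0.0, 1.105]
wrist_force: [-2.0, 1.6, 6.8]
finger_gap: 31.8
gripper_force: 59.6
```

Call:
play_rows(commands="0 0 0.003 0;0 0 0 0;0 0 0 0")

```text
time_s: 32.9
position: [586.7, -128.4, 199.7]
ee_rot: [3.141, -0.0, 1.105]
wrist_force: [-1.3, 1.0, 7.1]
finger_gap: 31.7
gripper_force: 59.3
```

Call:
play_rows(commands="0 0 0.003 0;0 0 0.003 0;0 0 0 0;0 0 0 0")

```text
time_s: 33.3
position: [586.0, -128.7, 197.5]
ee_rot: [-3.141, 0.0, 1.105]
wrist_force: [-0.1, 0.1, -1.9]
finger_gap: 31.9
gripper_force: 58.7
```

Call:
play_rows(commands="0 0 0.003 0;0 0 0.003 0;0 0 0 0;0 0 0 0")

```text
time_s: 33.7
position: [586.2, -128.6, 196.5]
ee_rot: [-3.141, 0.0, 1.105]
wrist_force: [0.2, -0.0, -1.6]
finger_gap: 31.5
gripper_force: 58.7
```

Call:
play_rows(commands="0 0 0.003 0;0 0 0.003 0;0 0 0 0;0 0 0 0")

```text
time_s: 34.1
position: [586.3, -128.5, 195.5]
ee_rot: [-3.142, 0.0, 1.105]
wrist_force: [0.5, -0.7, -1.5]
finger_gap: 32.0
gripper_force: 58.7
```

Call:
play_rows(commands="0 0 0.003 0;0 0 0.003 0;0 0 0 0;0 0 0 0")

```text
time_s: 34.5
position: [586.2, -128.6, 194.2]
ee_rot: [-3.141, 0.0, 1.105]
wrist_force: [0.0, -0.1, -2.2]
finger_gap: 31.8
gripper_force: 58.7
```

Call:
play_rows(commands="0 0 0.003 0;0 0 0 0;0 0 0 0")

```text
time_s: 34.8
position: [586.3, -128.6, 193.6]
ee_rot: [-3.142, 0.0, 1.105]
wrist_force: [-0.6, -0.6, -2.0]
finger_gap: 31.6
gripper_force: 58.7
```

Call:
play_rows(commands="0 0 0.003 0;0 0 0 0;0 0 0 0")

```text
time_s: 35.1
position: [586.3, -128.5, 193.4]
ee_rot: [3.141, 0.0, 1.105]
wrist_force: [-1.9, -0.3, 4.0]
finger_gap: 31.5
gripper_force: 59.2
```

Contact with the seated flange at the expected height (bottom ≈154). Press to about 20 N.

Call:
play_rows(commands="0 0 0.003 0;0 0 0 0;0 0 0 0")

```text
time_s: 35.4
position: [586.3, -128.6, 193.4]
ee_rot: [3.141, 0.0, 1.105]
wrist_force: [-3.4, 1.1, 10.2]
finger_gap: 31.7
gripper_force: 60.1
```

Call:
play_rows(commands="0 0 0.002 0;0 0 0 0;0 0 0 0")

```text
time_s: 35.7
position: [586.3, -128.6, 193.3]
ee_rot: [3.141, 0.0, 1.105]
wrist_force: [-5.1, -0.4, 13.9]
finger_gap: 31.6
gripper_force: 60.5
```

Call:
play_rows(commands="0 0 0.002 0;0 0 0 0;0 0 0 0;0 0 0 0")

```text
time_s: 36.1
position: [586.3, -128.6, 193.3]
ee_rot: [3.14, 0.0, 1.105]
wrist_force: [-6.5, 0.3, 18.0]
finger_gap: 31.4
gripper_force: 60.9
```

Call:
play_rows(commands="0 0 -0.01 0;0 0 -0.05 0;0 0 -0.1 0;0 0 0 0;0 0 0 0")

```text
time_s: 36.6
position: [586.4, -128.7, 223.7]
ee_rot: [3.141, -0.0, 1.105]
wrist_force: [0.2, 0.6, -2.8]
finger_gap: 31.3
gripper_force: 58.8
```

```bash
python3 -c "
from h import *
st();o=r.get_obs();z=o['position'][2]
plan(o['ee_rot'][2],o['position'],(509.6,-374.6,z),(509.6,-374.6,42))"
```

```text
36.6 [ 586.37 -128.67  223.68] [ 3.1409e+00 -2.0000e-04  1.1046e+00] [ 0.16  0.57 -2.82] 31.35
[-1.271   0.2099 -0.    ] rows>= 5.2
[0.     0.     0.9084] rows>= 3.6
```

Call:
play_rows(commands="-0.1 0.017 0 0;-0.15 0.025 0 0;-0.2 0.033 0 0;-0.2 0.033 0 0;-0.2 0.033 0 0;-0.2 0.033 0 0;-0.12 0.02 0 0;-0.08 0.013 0 0;-0.02 0.003 0 0;0 0 0.15 0;0 0 0.2 0;0 0 0.2 0;0 0 0.2 0;0 0 0.1 0;0 0 0.04 0;0 0 0 0;0 0 0 0;0 0 0 0")

```text
time_s: 38.4
position: [510.6, -374.5, 47.2]
ee_rot: [3.139, 0.0, 1.105]
wrist_force: [-1.3, -0.3, -1.8]
finger_gap: 31.8
gripper_force: 58.7
```

Call:
play_rows(commands="0 0 0.006 0;0 0 0 0;0 0 0 0")

```text
time_s: 38.7
position: [509.7, -374.6, 44.9]
ee_rot: [3.141, 0.0, 1.105]
wrist_force: [-0.1, 0.4, -1.6]
finger_gap: 31.5
gripper_force: 58.7
```

Call:
play_rows(commands="0 0 0.01 0;0 0 0.01 0;0 0 0 0;0 0 0 0")

```text
time_s: 39.1
position: [509.6, -374.3, 40.3]
ee_rot: [-3.141, -0.0, 1.105]
wrist_force: [0.0, -0.7, -1.9]
finger_gap: 31.6
gripper_force: 58.7
```

Call:
play_rows(commands="0 0 0.005 0;0 0 0.003 0;0 0 0 0;0 0 0 0")

```text
time_s: 39.5
position: [509.7, -374.4, 39.5]
ee_rot: [3.141, 0.0, 1.105]
wrist_force: [-2.2, 0.0, 6.6]
finger_gap: 31.9
gripper_force: 59.6
```

Standing on the counter; release, rise and check numerically.

Call:
play_rows(commands="0 0 0 0;0 0 0 0;0 0 0 0;0 0 0 0;0 0 0 0;0 0 0 0;0 0 0 0", hand=75)

```text
time_s: 40.2
position: [509.6, -374.3, 38.8]
ee_rot: [-3.141, 0.0, 1.105]
wrist_force: [-0.0, -0.2, -0.3]
finger_gap: 75.1
gripper_force: 0.0
```

Call:
play_rows(commands="0 0 -0.1 0;0 0 -0.2 0;0 0 -0.2 0;0 0 -0.2 0;-0.2 0 0 0;-0.2 0 0 0;-0.2 0 0 0;-0.2 0 0 0;0 0 0 0;0 0 0 0;0 0 0 0")

```text
time_s: 41.3
position: [438.5, -516.1, 178.8]
ee_rot: [-3.142, -0.001, 1.106]
wrist_force: [0.6, 0.6, 0.9]
finger_gap: 75.3
gripper_force: 0.0
```

Run:
```python
from h import *
st()
g=lambda im:cv2.cvtColor(im,cv2.COLOR_BGR2GRAY).astype(float)
n={k:r.snapshot(k) for k in C}
for k,p in(("top",(370,220,400,245)),("scene",(183,125,214,160))):
    a,b,c,d=p;A=n[k][b:d,a:c].astype(np.float32);B=np.load(k+"0.npy")[b:d,a:c].astype(np.float32)
    print(k,"press diff",np.abs(A-B).mean(), cv2.phaseCorrelate(g(np.uint8(B)),g(A.astype(np.uint8))))
s=g(n["scene"]);B=g(cv2.imread("pics/i.png"))
col=int(round(proj("scene",[[585.8,-128.5,154]])[0][0]));print("scene rows 145..156",np.round(s[143:158,col-1:col+2].mean(1)))
print([ (z,proj("scene",circle((585.8,-128.5),34,z))[:,1].min().round(1)) for z in(154,162)])
```

```text
41.3 [ 438.5  -516.07  178.81] [-3.1415e+00 -9.0000e-04  1.1061e+00] [0.64 0.6  0.87] 75.26
top press diff 2.3223703 ((-0.2522909084445235, 0.4991719679607147), 1.0015901580304096)
scene press diff 6.592934 ((0.02438520330656324, 0.20494650470464038), 0.8963609155686564)
scene rows 145..156 [119. 122. 117. 118. 118. 116. 113. 114. 104.  49.  20.  47.  66.  44.
  32.]
[(154, np.float64(151.3)), (162, np.float64(149.1))]
```

```bash
python3 -c "
from rig import r
print(r.sign_off())"
```

```text
the job is handed in; nothing more can be done
None
```

I handed the job in at about 41 s; the sign-off gave no verdict. By force readings and the last image check, the small grid is snapped into the snoot (pressed to about 20 N) and the press stands upright back in its place. I did not recheck the larger grid, battery packs or lens hood, though nothing was moved near them.

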